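# Unload a spun tube from the centrifuge and hold it up to the inspection camera

### The arm

A 6-joint arm with a two-finger parallel gripper is mounted at the origin on a cart in front of the work surface, level with it; the furniture and walls round the work are solid. World frame = base frame: x ahead of the robot, y to its left, z up, the work surface at z = 0. Lengths are in mm, angles in rad, forces in N, time in s.
With the tool pointing down it reaches from about 275 to 1000 mm from the base axis. Payload 8.4 kg.
Tool frame: the origin (TCP) lies midway between the tips of the shut fingers; the grasp point (between the pads) lies 19 mm behind it; z points along the fingers, y is the line along which they close (so a half turn about z gives the same grasp; the last joint's range is limited). The gripper opens to 85 mm and grips with 20 to 120 N. Pads are 22 mm wide; open, the fingers measure 114 mm over their backs; the gripper's body (76 mm by 85 mm) begins 54 mm behind the grasp point. The pads swing forward as they close: fully open they stand 13 mm farther back than shut.
Start: joints at [1.23, 0.353, 1.633, -0, 1.155, -0.002], TCP at [207.721, 589.474, 231.281] pointing down, gripper open.
Joint ranges: [-2.63, 2.63], [-0.92, 2.1], [0.06, 2.66], [-1.3, 4.44], [0, 2.69], [-3.02, 3.02]. Speed limits (rad/s): [2.22, 2.22, 2.79, 3.14, 3.14, 3.14].

### API

Orientations are given as [roll, pitch, yaw] about the fixed x, y, z axes, in that order (R = Rz(yaw) Ry(pitch) Rx(roll)).
In Python, from rig import r, imaging gives the robot as it stands. The module is installed in compiled form; this text tells all that it offers.
- The arm moves only by the tool arm_command, never from a script. Its argument "deltas" is a list of rows, each an object of numbers: "hand": the finger opening in mm, from 0 to 85.4; "tx", "ty", "tz": the shift along the tool's x, y, z in mm; "wx", "wy", "wz": the turn, a rotation vector about the tool's x, y, z in rad. A call has 1 to 8 rows; each row shifts and turns the commanded pose from where the row before left it, along the tool's axes as they then stand; what a row does not reach is not made up. A row lasts 1/8 s, in which the tool goes at most 62.5 mm and 10.7 degrees, less where a joint would pass 70% of its speed; a pose out of reach is approached as far as the arm can. A call with a gripper value outside its range is refused whole. The fingers move at their own pace and stop on an object; "squeeze" is the grip in N (left out, the last holds). Time passes only in rows, so rows that do not move let the fingers close. It gives the time, the measured TCP pose, the force, the opening and the grip force at its end, in the units of the state.
- r.sense(): the state, without advancing time (a new reading comes with each control period).
- imaging.grab_frame(name): name is "side" or "top"; returns a dict with "image" (384x512x3 uint8, red, green, blue), "mtx" (3x3 intrinsics, pixels), "world_to_cam" (4x4, takes a point from world to camera coordinates). Camera axes: x right, y up, looking along -z (the intrinsics and any distortion apply to the point x, -y, -z); pixel columns grow to the right and rows downward; lengths in mm; the calibration is good to about 2 mm. A picture is of the moment at which its call begins. There is no depth.
- r.sign_off(): hands the job in; it is judged then, once.
The state is a dict: "clock": time; "qpos": joint angles; "qvel": joint speeds; "joint_efforts": joint torques, N m; "eef_pos": TCP position; "tcp_rot": TCP orientation; "contact_force": force on the tool from outside, world axes, zero at the start; "wrist_torque": the same for the moment, N m; "opening": opening from 0.0 (shut) to 1.0 (fully open); "grasp_force": force on a finger pad.
Only numpy, scipy, OpenCV 4.12 (cv2) and the standard library are available. Lean on these libraries where they do the work, as an engineer would, in place of code of your own. Each camera call takes 0.05 s, during which the arm holds its last target. There are 200 camera calls.

### The job

The centrifuge has stopped and its cover is open: lift the loose rotor lid off by its knob and set it, knob up, down into the round lid holder so that it sits flat inside the rim, and let go of it. Then draw the spun tube on the side of the rotor facing away from you out of its slanting bore by its cap, never tipping it further over than it leaned there (the layers would mix), and hold it upright and still in front of the inspection camera, the middle of its glass level with the centre of the lens and straight above the ring mark, half way between lens and light panel. The program finishes while the gripper still holds the tube there by its cap, hanging free; leave the balance tube on the near side in the rotor and everything else on the desk where it is.

Things in the scene. Friction and masses are not known exactly. Their poses are not given: they have to be found in the camera images.
- centrifuge: White bench centrifuge, 280 x 226 mm, deck 94 mm high, fixed. Origin on the desk under the centre of its round bowl (191 mm wide). Its sloping control front looks along -x; the deck ends at x = +-113, y = +-111 mm. Its open cover (212 mm wide) stands up behind, hinged at x = +115 mm and leaning back 24 degrees; its upper edge is 285 mm above the desk at x = +200 mm.
- rotor: Aluminium angle rotor in the bowl, braked (does not turn). Origin on its axis, 13 mm above the desk. Its top is a dish falling to the middle; the rim is 132 mm wide, 90 mm above the origin; the lid stands on a ledge 8 mm below the rim. Six bores lean 35 degrees from vertical, mouths inwards, feet outwards. +x points from the axis to the sample tube's bore; the balance tube is opposite.
- bore_mouth (a point): Centre of the mouth of the sample tube's bore: 45 mm from the rotor's axis, 78 mm above the rotor's origin. The bore is 45 mm deep and 3 mm wider than the tube; its upward direction leans 35 degrees from vertical towards the rotor's axis: (-0.574, 0, 0.819) in the rotor's frame.
- rotor_lid: Loose round dark metal lid, 146 mm across, 40 mm high, hollow below, 0.16 kg, with a knob on top. Origin at the centre of its lower edge, z up. The inside is 36 mm high; it must rise at least 45 mm straight up before it can move sideways, for the tubes reach up inside.
- lid_knob (a point): Where to grip the lid's upright cylindrical black knob: on the lid's axis, 62 mm above the lid's lower edge. The knob is 24 mm in diameter and reaches from 40 to 76 mm above that edge; round its foot a flange 40 mm wide and 3 mm high.
- lid_holder: Fixed grey round dish that holds the lid: outside 162 mm wide at the foot and 174 mm at the top, 20 mm high, the inner wall sloping in from about 164 mm at the top to about 155 mm at the floor. Origin at the centre of its underside on the desk. Behind it stands the fixed tall analyser, 436 mm high, from y = -0.08 to 0.18 m, its front at x = 0.565 m: carry things past in front of it.
- holder_seat (a point): Centre of the holder's inner floor, 6 mm above the desk; the seated lid's lower edge rests on it.
- sample_tube: Spun blood tube to be shown: glass 13 mm in diameter, 82 mm long with its 16 mm wide cap (soft: the fingers close to 13 mm), 15 g. Origin at the centre of its bottom end, z along it to the cap. It starts in the rotor on the side away from the robot, leaning 35 degrees, its top 37 mm out of the bore, held by its weight only. Only its position tells it from the balance tube.
- sample_tube_cap (a point): Point on the tube's axis in the cap, 72 mm from the bottom end (10 mm below the top): where to grip.
- sample_tube_mid (a point): Middle of the tube's glass, on its axis, 35 mm from the bottom end: the point to show to the camera.
- balance_tube: The twin tube in the opposite bore of the rotor, on the side towards the robot. Origin at its bottom end, z towards its cap. It stays where it is.
- viewer: Fixed inspection stand: base plate 225 x 104 mm, top 16 mm up. At the end towards the robot (-x) a small dark camera, top 118 mm up, its lens looking along +x, lens front at x = -45 mm; at the far end an upright white light panel, 96 mm wide, top 138 mm up, face at x = +69 mm. A black ring mark 20 mm wide lies on the plate at x = +12, y = 0. Origin on the desk under the plate's centre.
- view_point (a point): Where the middle of the tube's glass must be held: on the lens axis, straight above the ring mark, 100 mm above the desk, half way between lens and panel (57 mm from each).
- timer: White wind-up timer 44 x 66 x 68 mm, a bystander; origin under its centre.
- slide_box: Grey closed slide box 91 x 105 x 37 mm, a bystander; origin under its centre.
- oil_bottle: Small dropper bottle, 30 mm wide, 78 mm high, a bystander; origin under its centre.
- forceps: Steel forceps 17 x 125 x 10 mm lying on the desk, a bystander; origin under its centre, long along y.

How it is judged:
By the outcome, as a careful person would: the job done as asked, in the order asked, and still so for the second after the job is handed in, while the arm keeps its last pose, push and grip.
It also fails if it takes over 70 s, if anything falls off the work surface, if the arm or the gripper's body presses on something with over 40 N, if the wrist force passes 120 N, or if a joint passes its speed limit or range.

## Working session

There is one attempt and no reset: what is moved stays moved. The work goes in short steps, Python scripts to look and compute and a tool call to move; the robot and the scene stay as the last step left them, time stands still between calls to the robot, and variables do not carry over. Pictures are saved under pics/ and viewed, at most 13 in all, crops included, and the job is handed in when it is done.

Besides the shell and the picture viewer there is one more tool, called after "Emit:" as a command line: name --argument value ..., lists and objects as JSON in quotes. arm_command: Moves the arm, as the interface text tells. Its arguments: {"type":"object","properties":{"deltas":{"type":"array"},"squeeze":{"type":"number"}},"required":["deltas"]}

```bash
mkdir -p pics; python3 - <<'E'
from rig import r, imaging
import cv2,numpy as np
for n in("side","top"):
    f=imaging.grab_frame(n); cv2.imwrite(f"pics/{n}0.png",f["image"][:,:,::-1]); np.savez(f"{n}.npz",**f)
    W=f["world_to_cam"]; print(n,f["mtx"].round(1).tolist(), (-W[:3,:3].T@W[:3,3]).round(), W[:3,:3].round(3).tolist(), [k for k in f])
print(r.sense())
E
```

```text
side [[433.4, 0.0, 260.0], [0.0, 433.4, 187.5], [0.0, 0.0, 1.0]] [   47. -1076.   653.] [[0.882, -0.47, -0.02], [0.207, 0.35, 0.914], [-0.423, -0.81, 0.406]] ['image', 'mtx', 'world_to_cam']
top [[420.0, 0.0, 247.7], [0.0, 420.0, 192.2], [0.0, 0.0, 1.0]] [ 520.  -61. 1462.] [[-0.009, -1.0, -0.002], [0.999, -0.009, 0.042], [-0.042, -0.002, 0.999]] ['image', 'mtx', 'world_to_cam']
{'clock': 0.1, 'qpos': array([ 1.22961048e+00,  3.53588785e-01,  1.63404285e+00,  2.06699747e-05,
        1.15518115e+00, -2.37730216e-03]), 'qvel': array([ 0.0008816 , -0.00132917, -0.00112235, -0.00053577,  0.00071936,
        0.00243907]), 'joint_efforts': array([ 4.83953900e-04, -6.06363559e+01, -3.42819786e+01,  9.84725057e-05,
        4.07279469e-03, -6.18939652e-06]), 'eef_pos': array([207.5700655 , 589.0886615 , 230.63780408]), 'tcp_rot': array([-3.14037258e+00, -2.18006500e-05,  2.80277574e+00]), 'contact_force': array([ 0.29310887,  0.04487569, -0.43809542]), 'wrist_torque': array([0.04235645, 0.02191576, 0.01774145]), 'grasp_force': 0.0, 'opening': 0.9996131783783971}
```

View pics/side0.png

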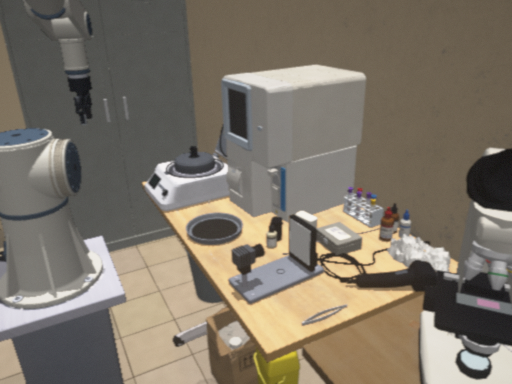

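View pics/top0.png

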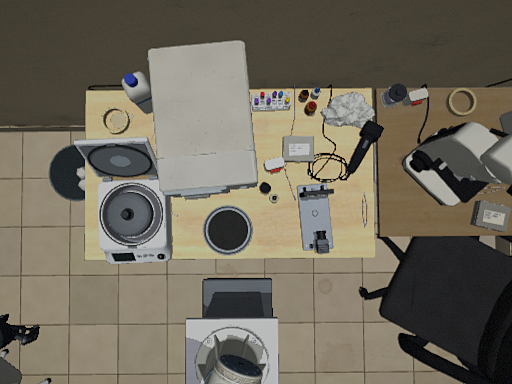

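The side view shows the knob near (194,153), the holder at (214,228), the viewer camera at (245,260) and its panel at (302,245). The top view shows the lid near (128,214), the holder at (228,230) and the ring mark at (315,213). Next I'll enlarge those details in one montage.

```bash
cat > h.py <<'E'
import numpy as np,cv2
def cam(n):
    f=np.load(f"{n}.npz"); return f
def ray(f,u,v):
    W=f["world_to_cam"];R=W[:3,:3];o=-R.T@W[:3,3]
    K=f["mtx"];d=np.array([(u-K[0,2])/K[0,0],-(v-K[1,2])/K[1,1],-1]);d=R.T@d
    return o,d/np.linalg.norm(d)
def plane(f,u,v,z):
    o,d=ray(f,u,v);return o+d*(z-o[2])/d[2]
def tri(f,p,g,q):
    o1,d1=ray(f,*p);o2,d2=ray(g,*q)
    A=np.c_[d1,-d2];s=np.linalg.lstsq(A,o2-o1,rcond=None)[0]
    a,b=o1+s[0]*d1,o2+s[1]*d2
    return (a+b)/2,np.linalg.norm(a-b)
def proj(f,P):
    c=f["world_to_cam"]@np.r_[P,1];K=f["mtx"]
    return np.array([K[0,0]*c[0]/-c[2]+K[0,2],K[1,1]*-c[1]/-c[2]+K[1,2]])
def crop(img,x,y,w,h,s):
    c=cv2.resize(img[y:y+h,x:x+w],None,fx=s,fy=s,interpolation=cv2.INTER_CUBIC)
    for k in range(0,w,10):
        cv2.line(c,(k*s,0),(k*s,6 if k%50 else 14),(255,0,0),1)
    for k in range(0,h,10): cv2.line(c,(0,k*s),(6,k*s),(255,0,0),1)
    return c
E
python3 - <<'E'
from h import *
t=cam("top")["image"];s=cam("side")["image"]
A=crop(t,90,170,100,75,4);B=crop(t,270,180,100,75,4);C=crop(s,140,140,100,75,4);D=crop(s,225,205,100,75,4)
m=np.vstack([np.hstack([A,B]),np.hstack([C,D])]);cv2.imwrite("pics/m1.png",m[:,:,::-1])
T=cam("top");S=cam("side")
def hold(im,x,y,w,h,f):
    g=cv2.cvtColor(im[y:y+h,x:x+w],cv2.COLOR_RGB2GRAY);k=(g<70).astype(np.uint8)
    cs,_=cv2.findContours(k,0,1);
    for c in sorted(cs,key=cv2.contourArea)[-2:]:
        if len(c)>=5:
            e=cv2.fitEllipse(c);print(f,cv2.contourArea(c),np.array(e[0])+[x,y],e[1:])
hold(t,195,195,65,70,"topholder");hold(s,180,205,65,45,"sideholder")
hold(t,95,180,65,60,"toplid");hold(s,170,143,55,35,"sidelid")
E
```

```text
topholder 3.0 [208.83595181 217.07228279] ((1.4924412965774536, 10.841437339782715), 33.41281509399414)
topholder 1181.0 [227.50777435 229.59168243] ((38.65554428100586, 38.98160934448242), 55.641693115234375)
sideholder 600.5 [214.18384552 228.69612122] ((17.784706115722656, 43.33013916015625), 85.43147277832031)
toplid 1.0 [101.90573978 224.93086624] ((0.9061614871025085, 6.0375871658325195), 158.80734252929688)
toplid 1852.5 [127.22130203 212.75743484] ((48.38028335571289, 51.34873580932617), 34.947513580322266)
sidelid 73.0 [193.16192818 152.16547298] ((8.613048553466797, 12.841328620910645), 174.82684326171875)
sidelid 199.5 [194.51525497 166.83065414] ((11.032085418701172, 37.55818557739258), 85.61553955078125)
```

View pics/m1.png

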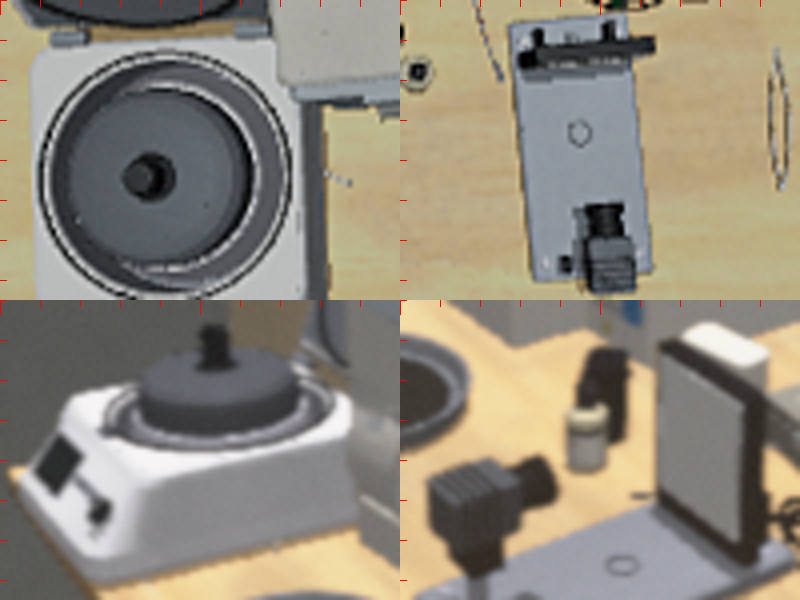

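The montage places the knob top at about (125,215) in the top view and (193,147) in the side view. The ring mark is at about (314.5,213) top and (280,271) side. The viewer plate is turned by roughly 4–5 degrees.

```bash
python3 - <<'E'
from h import *
T=cam("top");S=cam("side")
np.set_printoptions(suppress=True,precision=1)
o=.375
print("knob",tri(T,(125.4-0,214.7),S,(193.0,147.2)))
print("ring",tri(T,(314.4,212.9),S,(280.1,270.9)), plane(T,314.4,212.9,16),plane(S,280.1,270.9,16))
print("holder floor",tri(T,(227.5,229.6),S,(214.2,228.7)),plane(T,227.5,229.6,6),plane(S,214.2,228.7,8))
# grey-threshold measures
t=T["image"];g=cv2.cvtColor(t,cv2.COLOR_RGB2GRAY)
hsv=cv2.cvtColor(t,cv2.COLOR_RGB2HSV)
# holder outer: non-wood (low saturation) blob
k=((hsv[:,:,1]<60)|(g<70)).astype(np.uint8);sub=np.zeros_like(k);sub[200:258,200:256]=k[200:258,200:256]
c=max(cv2.findContours(sub,0,1)[0],key=cv2.contourArea);e=cv2.fitEllipse(c);print("holder outer",e,plane(T,*e[0],20), e[1][0]/420*1442)
sub=np.zeros_like(k);sub[180:255,295:335]=k[180:255,295:335]
c=max(cv2.findContours(sub,0,1)[0],key=cv2.contourArea);print("plate",cv2.minAreaRect(c))
# plate edges fit rows 200-225
L=[];
for y in range(196,228):
    xs=np.where(sub[y])[0];L.append((y,xs.min(),xs.max()))
L=np.array(L);print(np.polyfit(L[:,0],L[:,1],1),np.polyfit(L[:,0],L[:,2],1))
m=plane(T,*(314.4,212.9),16)
for u,v in((302.3,188),(308,248.5)):print(plane(T,u,v,16))
# lid rim/knob dark mask
sub=g[195:240,105:155];kk=(sub<32).astype(np.uint8)
for c in cv2.findContours(kk,0,1)[0]:
    if cv2.contourArea(c)>10: print("dark",cv2.boundingRect(c),cv2.minEnclosingCircle(c))
for P in [(0,0)]:pass
K=tri(T,(125.4,214.7),S,(193.0,147.2))[0]
for z in(171,135,95):print(z,proj(T,[K[0],K[1],z]),proj(S,[K[0],K[1],z]))
E
```

```text
knob (array([510.3, 316.5, 170.4]), np.float64(3.2018231793079033))
ring (array([ 509.1, -288.1,   17.5]), np.float64(2.0322466397919507)) [ 508.2 -287.9   16. ] [ 511.1 -286.7   16. ]
holder floor (array([453.9,  11.4,   8.5]), np.float64(1.7065131872922688)) [453.   11.8   6. ] [454.9  11.8   8. ]
holder outer ((226.97987365722656, 230.1848907470703), (49.61488723754883, 51.365318298339844), 35.955528259277344) [451.6  12.9  20. ] 170.34444618225098
plate ((317.6138610839844, 217.1386260986328), (72.83672332763672, 35.82134246826172), 84.2894058227539)
[  0.1 268.6] [  0.1 308. ]
[ 594.2 -247.5   16. ]
[ 386.5 -264.1   16. ]
dark (19, 14, 8, 11) ((22.5, 19.0), 5.590270042419434)
dark (37, 1, 11, 37) ((37.5, 19.0), 18.007041931152344)
171 [125.5 214.2] [192.5 147. ]
135 [128.9 214.1] [193.4 156.7]
95 [132.4 214. ] [194.3 167.2]
```

```bash
cat >> h.py <<'E'
from scipy.spatial.transform import Rotation as Ro
def go(target, rpy=None):
    "print shift in present tool axes and turn needed; target is TCP in world"
    from rig import r
    s=r.sense();R=Ro.from_euler("xyz",s["tcp_rot"])
    print("t",s["clock"].__round__(2),"pos",s["eef_pos"].round(1),"rot",s["tcp_rot"].round(3),"F",s["contact_force"].round(1),"open",round(s["opening"]*85.4,1),"grip",s["grasp_force"],"q",s["qpos"].round(2))
    print("shift",R.inv().apply(np.array(target)-s["eef_pos"]).round(1))
    if rpy is not None: print("turn",(R.inv()*Ro.from_euler("xyz",rpy)).as_rotvec().round(3))
E
```

Emit:
arm_command --deltas '[{"wz": -0.113,"hand": 60},{"wz": -0.113},{"wz": -0.113},{"tx": -38,"ty": -34},{"tx": -38,"ty": -34},{"tx": -38,"ty": -34},{"tx": -38,"ty": -34},{"tx": -38,"ty": -34}]'

```text
schema error: expected keys hand, tx, ty, tz, wx, wy, wz
```

```bash
python3 -c "
from h import *
go([510.5,316.5,200],[3.1416,0,3.1416])"
```

```text
t 0.1 pos [207.6 589.1 230.6] rot [-3.14  -0.     2.803] F [ 0.3  0.  -0.4] open 85.4 grip 0.0 q [ 1.23  0.35  1.63  0.    1.16 -0.  ]
shift [-376.3 -156.4   30.8]
turn [-0.001 -0.    -0.339]
```

All seven keys are needed in each row.

Emit:
arm_command --deltas '[{"hand": 60,"tx": 0,"ty": 0,"tz": 0,"wx": 0,"wy": 0,"wz": -0.113},{"hand": 60,"tx": 0,"ty": 0,"tz": 0,"wx": 0,"wy": 0,"wz": -0.113},{"hand": 60,"tx": 0,"ty": 0,"tz": 0,"wx": 0,"wy": 0,"wz": -0.113},{"hand": 60,"tx": -38,"ty": -34,"tz": 0,"wx": 0,"wy": 0,"wz": 0},{"hand": 60,"tx": -38,"ty": -34,"tz": 0,"wx": 0,"wy": 0,"wz": 0},{"hand": 60,"tx": -38,"ty": -34,"tz": 0,"wx": 0,"wy": 0,"wz": 0},{"hand": 60,"tx": -38,"ty": -34,"tz": 0,"wx": 0,"wy": 0,"wz": 0},{"hand": 60,"tx": -38,"ty": -34,"tz": 0,"wx": 0,"wy": 0,"wz": 0}]'

```text
clock: 1.1
eef_pos: [398.7, 418.2, 231.0]
tcp_rot: [-3.141, -0.0, -3.141]
contact_force: [-0.1, 0.4, 0.1]
opening: 0.7
grasp_force: 0.0
```

```bash
python3 -c "
from h import *
go([510.5,316.5,200],[3.1416,0,3.1416])"
```

```text
t 1.1 pos [398.7 418.2 231. ] rot [-3.141 -0.    -3.141] F [-0.1  0.4  0.1] open 59.8 grip 0.0 q [ 0.81  0.28  1.74  0.    1.12 -0.76]
shift [-111.8 -101.7   31. ]
turn [-0. -0.  0.]
```

Emit:
arm_command --deltas '[{"hand": 60,"tx": -37,"ty": -34,"tz": 0,"wx": 0,"wy": 0,"wz": 0},{"hand": 60,"tx": -37,"ty": -34,"tz": 0,"wx": 0,"wy": 0,"wz": 0},{"hand": 60,"tx": -37,"ty": -34,"tz": 15,"wx": 0,"wy": 0,"wz": 0},{"hand": 60,"tx": 0,"ty": 0,"tz": 16,"wx": 0,"wy": 0,"wz": 0},{"hand": 60,"tx": 0,"ty": 0,"tz": 0,"wx": 0,"wy": 0,"wz": 0}]'

```text
clock: 1.72
eef_pos: [507.5, 317.0, 198.5]
tcp_rot: [-3.14, -0.003, 3.141]
contact_force: [-0.1, 0.5, -0.9]
opening: 0.701
grasp_force: 0.0
```

```bash
python3 - <<'E'
from h import *
from rig import imaging
go([510.5,316.5,142],[3.1416,0,3.1416])
f=imaging.grab_frame("side");g=imaging.grab_frame("top")
m=np.hstack([crop(f["image"],150,90,80,80,5),crop(g["image"],85,165,80,80,5)]);cv2.imwrite("pics/m2.png",m[:,:,::-1])
E
```

```text
t 1.73 pos [507.5 317.  198.5] rot [-3.140e+00 -3.000e-03  3.141e+00] F [-0.1  0.5 -0.9] open 59.8 grip 0.0 q [ 0.56  0.35  1.72  0.    1.08 -1.01]
shift [-3.2 -0.4 56.5]
turn [-0.002 -0.003 -0.001]
```

View pics/m2.png

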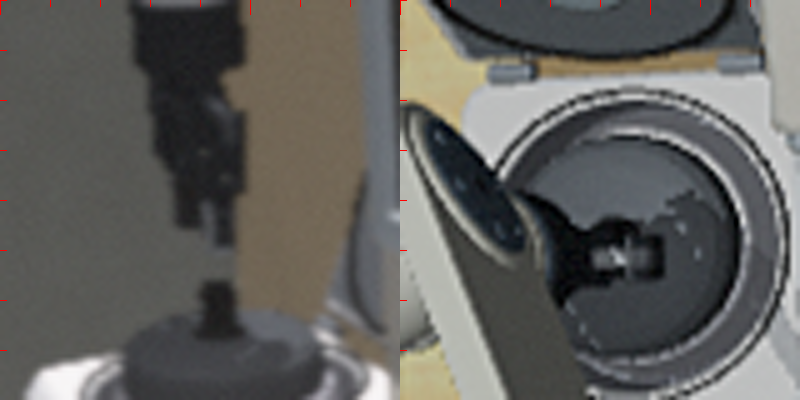

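The fingers hang straight over the knob: their middle is at about (192,133) in the side view, with the knob below at (193,147). I'll shift 3 mm, go down and grip.

Emit:
arm_command --deltas '[{"hand": 60,"tx": -3,"ty": 0,"tz": 19,"wx": 0,"wy": 0,"wz": 0},{"hand": 60,"tx": 0,"ty": 0,"tz": 19,"wx": 0,"wy": 0,"wz": 0},{"hand": 60,"tx": 0,"ty": 0,"tz": 18,"wx": 0,"wy": 0,"wz": 0},{"hand": 15,"tx": 0,"ty": 0,"tz": 0,"wx": 0,"wy": 0,"wz": 0},{"hand": 15,"tx": 0,"ty": 0,"tz": 0,"wx": 0,"wy": 0,"wz": 0},{"hand": 15,"tx": 0,"ty": 0,"tz": 0,"wx": 0,"wy": 0,"wz": 0},{"hand": 15,"tx": 0,"ty": 0,"tz": 0,"wx": 0,"wy": 0,"wz": 0}]' --squeeze 60

```text
clock: 2.7
eef_pos: [512.1, 318.1, 144.8]
tcp_rot: [3.14, 0.001, 3.141]
contact_force: [0.5, 4.6, -0.2]
opening: 0.258
grasp_force: 58.9
```

Emit:
arm_command --deltas '[{"hand": 15,"tx": 0,"ty": 0,"tz": -5,"wx": 0,"wy": 0,"wz": 0},{"hand": 15,"tx": 0,"ty": 0,"tz": -10,"wx": 0,"wy": 0,"wz": 0},{"hand": 15,"tx": 0,"ty": 0,"tz": -15,"wx": 0,"wy": 0,"wz": 0},{"hand": 15,"tx": 0,"ty": 0,"tz": -20,"wx": 0,"wy": 0,"wz": 0},{"hand": 15,"tx": 0,"ty": 0,"tz": -20,"wx": 0,"wy": 0,"wz": 0},{"hand": 15,"tx": 0,"ty": 0,"tz": 0,"wx": 0,"wy": 0,"wz": 0}]'

```text
clock: 3.45
eef_pos: [512.8, 317.8, 216.6]
tcp_rot: [3.14, 0.003, -3.141]
contact_force: [0.8, 0.1, -1.9]
opening: 0.259
grasp_force: 59.1
```

```bash
python3 - <<'E'
from h import *
from rig import imaging
go([453.5,12,144],[3.1416,0,3.1416])
f=imaging.grab_frame("side");g=imaging.grab_frame("top")
m=np.hstack([crop(f["image"],140,90,100,100,4),crop(g["image"],80,160,100,100,4)]);cv2.imwrite("pics/m3.png",m[:,:,::-1])
E
```

```text
t 3.45 pos [512.8 317.8 216.6] rot [ 3.140e+00  3.000e-03 -3.141e+00] F [ 0.8  0.1 -1.9] open 22.1 grip 59.14763152599335 q [ 0.55  0.33  1.7  -0.    1.11 -1.02]
shift [  59.6 -305.9   71.9]
turn [0.002 0.003 0.   ]
```

View pics/m3.png

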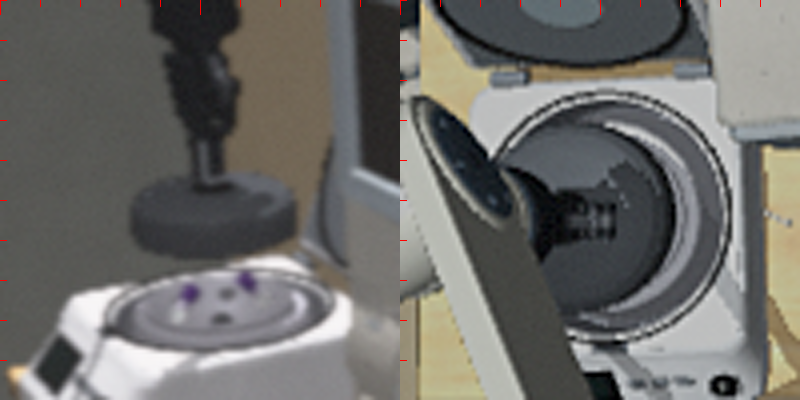

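The lid hangs level and clear. In the side view the two purple caps sit at about (187.5,163) and (202,161); the right one is the sample tube. Next I carry the lid past in front of the analyser.

Emit:
arm_command --deltas '[{"hand": 15,"tx": 20,"ty": -15,"tz": 0,"wx": 0,"wy": 0,"wz": 0},{"hand": 15,"tx": 25,"ty": -30,"tz": 0,"wx": 0,"wy": 0,"wz": 0},{"hand": 15,"tx": 14,"ty": -40,"tz": 0,"wx": 0,"wy": 0,"wz": 0},{"hand": 15,"tx": 0,"ty": -50,"tz": 0,"wx": 0,"wy": 0,"wz": 0},{"hand": 15,"tx": 0,"ty": -50,"tz": 0,"wx": 0,"wy": 0,"wz": 0},{"hand": 15,"tx": 0,"ty": -50,"tz": 0,"wx": 0,"wy": 0,"wz": 0},{"hand": 15,"tx": 0,"ty": -45,"tz": 0,"wx": 0,"wy": 0,"wz": 0},{"hand": 15,"tx": 0,"ty": -26,"tz": 0,"wx": 0,"wy": 0,"wz": 0}]'

```text
clock: 4.55
eef_pos: [451.9, 9.5, 213.5]
tcp_rot: [-3.141, -0.002, 3.14]
contact_force: [0.3, 0.4, -1.7]
opening: 0.259
grasp_force: 59.2
```

Emit:
arm_command --deltas '[{"hand": 15,"tx": 0,"ty": 0,"tz": 40,"wx": 0,"wy": 0,"wz": 0},{"hand": 15,"tx": 0,"ty": 0,"tz": 50,"wx": 0,"wy": 0,"wz": 0},{"hand": 15,"tx": 0,"ty": 0,"tz": 20,"wx": 0,"wy": 0,"wz": 0},{"hand": 15,"tx": 0,"ty": 0,"tz": 0,"wx": 0,"wy": 0,"wz": 0}]'

```text
clock: 5.05
eef_pos: [450.9, 11.4, 102.5]
tcp_rot: [-3.141, -0.005, -3.141]
contact_force: [-0.2, 0.2, -2.6]
opening: 0.262
grasp_force: 59.3
```

```bash
python3 - <<'E'
from h import *
from rig import imaging
go([453.5,12,56],[3.1416,0,3.1416])
f=imaging.grab_frame("side");g=imaging.grab_frame("top")
np.savez("side1.npz",**f);np.savez("top1.npz",**g)
m=np.hstack([crop(f["image"],165,170,100,100,4),crop(g["image"],80,160,100,100,4)]);
m2=np.hstack([crop(f["image"],150,130,100,50,4),crop(g["image"],180,200,100,50,4)])
cv2.imwrite("pics/m4.png",np.vstack([m,m2])[:,:,::-1])
E
```

```text
t 5.05 pos [450.9  11.4 102.5] rot [-3.141 -0.005 -3.141] F [-0.2  0.2 -2.6] open 22.4 grip 59.2962509393692 q [ 0.02  0.27  2.1  -0.    0.77 -1.55]
shift [-2.8  0.6 46.4]
turn [-0.    -0.005  0.   ]
```

View pics/m4.png

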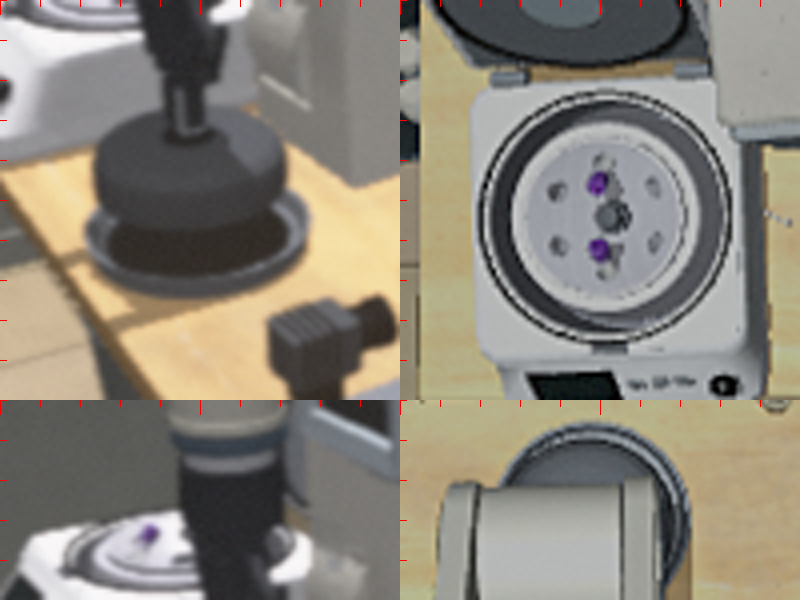

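The lid hangs just over the holder and about 2–3 mm short in x, which agrees with the numbers. In the top view the sample cap is at about (129,206) and the balance cap at (129.5,222).

Emit:
arm_command --deltas '[{"hand": 15,"tx": -2.5,"ty": 0.5,"tz": 10,"wx": 0,"wy": 0.005,"wz": 0},{"hand": 15,"tx": 0,"ty": 0,"tz": 15,"wx": 0,"wy": 0,"wz": 0},{"hand": 15,"tx": 0,"ty": 0,"tz": 12,"wx": 0,"wy": 0,"wz": 0},{"hand": 15,"tx": 0,"ty": 0,"tz": 4,"wx": 0,"wy": 0,"wz": 0},{"hand": 15,"tx": 0,"ty": 0,"tz": 3,"wx": 0,"wy": 0,"wz": 0},{"hand": 15,"tx": 0,"ty": 0,"tz": 0,"wx": 0,"wy": 0,"wz": 0},{"hand": 15,"tx": 0,"ty": 0,"tz": 0,"wx": 0,"wy": 0,"wz": 0}]'

```text
clock: 6.02
eef_pos: [455.4, 12.0, 60.5]
tcp_rot: [3.142, -0.005, -3.141]
contact_force: [-0.8, -0.6, -1.5]
opening: 0.258
grasp_force: 59.3
```

Emit:
arm_command --deltas '[{"hand": 15,"tx": 1,"ty": 0,"tz": 2,"wx": 0,"wy": -0.005,"wz": 0},{"hand": 15,"tx": 0,"ty": 0,"tz": 2,"wx": 0,"wy": 0,"wz": 0},{"hand": 15,"tx": 0,"ty": 0,"tz": 0,"wx": 0,"wy": 0,"wz": 0}]'

```text
clock: 6.4
eef_pos: [454.0, 12.0, 56.2]
tcp_rot: [-3.142, -0.0, -3.141]
contact_force: [-0.5, -0.8, -2.3]
opening: 0.261
grasp_force: 59.3
```

Emit:
arm_command --deltas '[{"hand": 15,"tx": 0,"ty": 0,"tz": 1,"wx": 0,"wy": 0,"wz": 0},{"hand": 15,"tx": 0,"ty": 0,"tz": 0,"wx": 0,"wy": 0,"wz": 0}]'

```text
clock: 6.65
eef_pos: [454.3, 12.1, 55.6]
tcp_rot: [3.142, 0.0, -3.141]
contact_force: [-1.8, 0.1, 4.3]
opening: 0.258
grasp_force: 60.2
```

Emit:
arm_command --deltas '[{"hand": 60,"tx": 0,"ty": 0,"tz": 0,"wx": 0,"wy": 0,"wz": 0},{"hand": 60,"tx": 0,"ty": 0,"tz": 0,"wx": 0,"wy": 0,"wz": 0},{"hand": 60,"tx": 0,"ty": 0,"tz": -15,"wx": 0,"wy": 0,"wz": 0},{"hand": 60,"tx": 0,"ty": 0,"tz": -35,"wx": 0,"wy": 0,"wz": 0},{"hand": 60,"tx": 0,"ty": 0,"tz": -50,"wx": 0,"wy": 0,"wz": 0},{"hand": 60,"tx": 0,"ty": 0,"tz": -50,"wx": 0,"wy": 0,"wz": 0},{"hand": 50,"tx": 50,"ty": 0,"tz": -25,"wx": 0,"wy": 0,"wz": 0},{"hand": 50,"tx": 60,"ty": 0,"tz": 0,"wx": 0,"wy": 0,"wz": 0}]'

```text
clock: 7.65
eef_pos: [344.7, 12.0, 233.0]
tcp_rot: [3.141, 0.005, -3.141]
contact_force: [-0.6, -0.7, 0.7]
opening: 0.586
grasp_force: 0.0
```

```bash
python3 - <<'E'
from h import *
from rig import imaging
np.set_printoptions(suppress=True,precision=1)
f=imaging.grab_frame("side");g=imaging.grab_frame("top")
np.savez("side1.npz",**f);np.savez("top1.npz",**g)
def caps(im,x,y,w,h):
    hs=cv2.cvtColor(im[y:y+h,x:x+w],cv2.COLOR_RGB2HSV);k=((hs[...,0]>125)&(hs[...,0]<160)&(hs[...,1]>60)).astype(np.uint8)
    n,l,st,c=cv2.connectedComponentsWithStats(k);o=[(c[i]+[x,y],st[i]) for i in range(1,n) if st[i,4]>4];print(o);return [a for a,b in o]
a=caps(g["image"],110,190,45,50);b=caps(f["image"],170,145,50,35)
if len(a)==2 and len(b)==2:
    A=sorted(a,key=lambda p:p[1]);B=sorted(b,key=lambda p:-p[0])
    for p,q in zip(A,B):print("cap",tri(g,p,f,q))
go([0,0,0])
im=np.vstack([np.hstack([crop(f["image"],170,195,80,60,5),crop(g["image"],190,195,80,60,5)]),np.hstack([crop(f["image"],160,140,80,60,5),crop(g["image"],90,185,80,60,5)])])
cv2.imwrite("pics/m5.png",im[:,:,::-1])
E
```

```text
[(array([129. , 205.3]), array([17, 13,  5,  6, 26], dtype=int32)), (array([129.4, 222.2]), array([17, 30,  6,  6, 25], dtype=int32))]
[(array([201.4, 159.5]), array([30, 13,  4,  4, 13], dtype=int32)), (array([187. , 162.8]), array([16, 16,  3,  4, 10], dtype=int32))]
cap (array([539.4, 320.7, 117.4]), np.float64(2.576277559123907))
cap (array([485.1, 319.8, 115.8]), np.float64(1.9505821228399802))
t 7.75 pos [338.5  11.9 230.5] rot [-3.1 -0.  -3.1] F [ 0.7  0.3 -0.3] open 50.0 grip 0.0 q [ 0.  -0.1  2.2  0.   1.1 -1.5]
shift [338.1 -11.8 231.2]
```

View pics/m5.png

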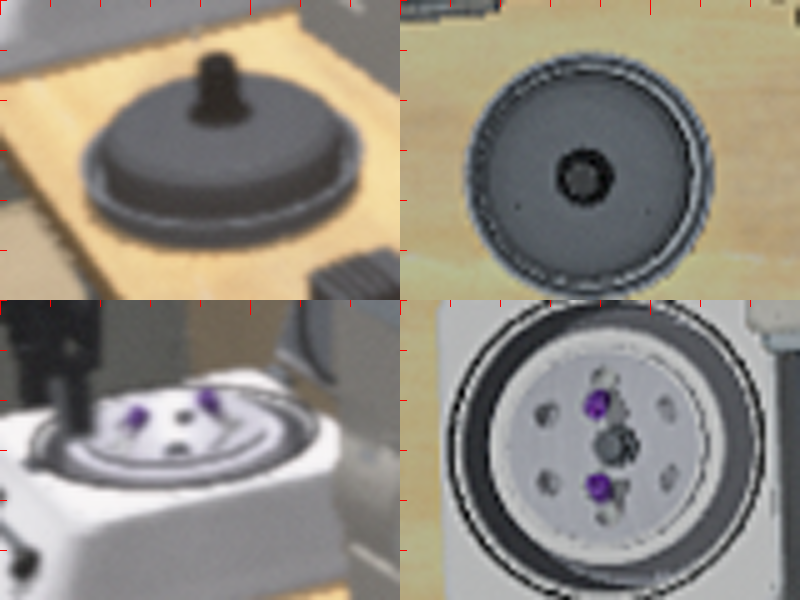

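The lid sits flat inside the holder rim. The purple caps triangulate to (539,321,117) for the sample and (485,320,116) for the balance tube, symmetric about a rotor axis near (512,320). This matches the geometry given, with rotor yaw near 0.

Emit:
arm_command --deltas '[{"hand": 40,"tx": -10,"ty": 30,"tz": 0,"wx": 0,"wy": 0,"wz": 0},{"hand": 40,"tx": -15,"ty": 40,"tz": 0,"wx": 0,"wy": 0,"wz": 0},{"hand": 40,"tx": -20,"ty": 40,"tz": 0,"wx": 0,"wy": 0,"wz": 0},{"hand": 40,"tx": -20,"ty": 40,"tz": 0,"wx": 0,"wy": 0,"wz": 0},{"hand": 40,"tx": -20,"ty": 40,"tz": 0,"wx": 0,"wy": 0,"wz": 0},{"hand": 40,"tx": -20,"ty": 40,"tz": 0,"wx": 0,"wy": 0,"wz": 0},{"hand": 40,"tx": -20,"ty": 40,"tz": 0,"wx": 0,"wy": 0,"wz": 0},{"hand": 40,"tx": -20,"ty": 38,"tz": 0,"wx": 0,"wy": 0,"wz": 0}]'

```text
clock: 8.75
eef_pos: [489.8, 321.6, 231.0]
tcp_rot: [3.141, 0.001, -3.141]
contact_force: [0.5, -0.2, 0.8]
opening: 0.468
grasp_force: 0.0
```

Emit:
arm_command --deltas '[{"hand": 40,"tx": 0,"ty": 0,"tz": 0,"wx": 0,"wy": -0.153,"wz": 0},{"hand": 40,"tx": 0,"ty": 0,"tz": 0,"wx": 0,"wy": -0.153,"wz": 0},{"hand": 40,"tx": 0,"ty": 0,"tz": 0,"wx": 0,"wy": -0.153,"wz": 0},{"hand": 40,"tx": 0,"ty": 0,"tz": 0,"wx": 0,"wy": -0.152,"wz": 0},{"hand": 40,"tx": 0,"ty": 0,"tz": 0,"wx": 0,"wy": 0,"wz": 0}]'

```text
clock: 9.38
eef_pos: [488.2, 318.3, 229.6]
tcp_rot: [-3.134, 0.586, -3.139]
contact_force: [-0.2, -0.0, 1.2]
opening: 0.468
grasp_force: 0.0
```

```bash
python3 - <<'E'
from h import *
z=np.array([.574,0,-.819]);T=np.array([552,319.7,98])
Rt=Ro.from_matrix(np.c_[np.cross([0,1,0],z),[0,1,0],z]).as_euler("xyz");print(T-60*z)
go(T-60*z,Rt)
E
```

```text
[517.56 319.7  147.14]
t 9.38 pos [488.2 318.3 229.6] rot [-3.134  0.586 -3.139] F [-0.2 -0.   1.2] open 40.0 grip 0.0 q [ 0.82  0.13  2.08 -0.74  0.65 -0.21]
shift [21.1  2.  84.9]
turn [-0.006 -0.025  0.002]
```

Emit:
arm_command --deltas '[{"hand": 40,"tx": 7,"ty": 1,"tz": 25,"wx": -0.005,"wy": -0.025,"wz": 0},{"hand": 40,"tx": 7,"ty": 1,"tz": 30,"wx": 0,"wy": 0,"wz": 0},{"hand": 40,"tx": 7,"ty": 0,"tz": 30,"wx": 0,"wy": 0,"wz": 0},{"hand": 40,"tx": 0,"ty": 0,"tz": 0,"wx": 0,"wy": 0,"wz": 0},{"hand": 40,"tx": 0,"ty": 0,"tz": 0,"wx": 0,"wy": 0,"wz": 0}]'

```text
clock: 10.0
eef_pos: [521.7, 320.4, 149.3]
tcp_rot: [3.142, 0.612, 3.139]
contact_force: [-0.2, 0.4, -0.4]
opening: 0.466
grasp_force: 0.0
```

```bash
python3 - <<'E'
from h import *
from rig import imaging
z=np.array([.574,0,-.819]);T=np.array([552,319.7,98])
Rt=Ro.from_matrix(np.c_[np.cross([0,1,0],z),[0,1,0],z]).as_euler("xyz")
go(T,Rt)
f=imaging.grab_frame("side");g=imaging.grab_frame("top")
for n,F in(("s",f),("t",g)):print(n,proj(F,[541.1,319.7,113.6]),proj(F,T-60*z))
im=np.hstack([crop(f["image"],160,100,80,80,5),crop(g["image"],85,170,80,80,5)])
cv2.imwrite("pics/m6.png",im[:,:,::-1])
E
```

```text
t 10.0 pos [521.7 320.4 149.3] rot [3.142 0.612 3.139] F [-0.2  0.4 -0.4] open 39.8 grip 0.0 q [ 0.78  0.3   2.11 -1.03  0.49  0.08]
shift [ 4.7 -0.7 59.4]
turn [-0.001  0.001 -0.002]
s [201.64742936 160.52544918] [194.70201562 152.83207725]
t [129.80315857 204.4512859 ] [126.75142679 211.83476411]
```

View pics/m6.png

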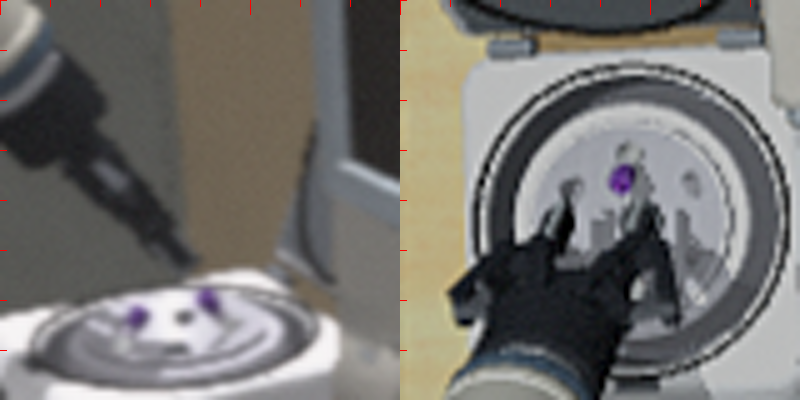

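The gripper lies in line with the tube. The finger tips' middle is near (125.5,214) in the top view, on the line towards the cap at (129,206). I'll advance along the bore axis.

Emit:
arm_command --deltas '[{"hand": 40,"tx": 4,"ty": -0.5,"tz": 8,"wx": 0,"wy": 0,"wz": 0},{"hand": 40,"tx": 0,"ty": 0,"tz": 12,"wx": 0,"wy": 0,"wz": 0},{"hand": 40,"tx": 0,"ty": 0,"tz": 12,"wx": 0,"wy": 0,"wz": 0},{"hand": 40,"tx": 0,"ty": 0,"tz": 12,"wx": 0,"wy": 0,"wz": 0},{"hand": 40,"tx": 0,"ty": 0,"tz": 8,"wx": 0,"wy": 0,"wz": 0},{"hand": 40,"tx": 0,"ty": 0,"tz": 6,"wx": 0,"wy": 0,"wz": 0},{"hand": 40,"tx": 0,"ty": 0,"tz": 0,"wx": 0,"wy": 0,"wz": 0},{"hand": 40,"tx": 0,"ty": 0,"tz": 0,"wx": 0,"wy": 0,"wz": 0}]'

```text
clock: 11.1
eef_pos: [550.9, 319.9, 98.5]
tcp_rot: [3.141, 0.612, 3.14]
contact_force: [1.1, -0.3, 0.6]
opening: 0.465
grasp_force: 0.0
```

```bash
python3 - <<'E'
from h import *
from rig import imaging
z=np.array([.574,0,-.819]);T=np.array([552,319.7,98])
Rt=Ro.from_matrix(np.c_[np.cross([0,1,0],z),[0,1,0],z]).as_euler("xyz")
go(T,Rt)
f=imaging.grab_frame("side");g=imaging.grab_frame("top")
im=np.hstack([crop(f["image"],180,130,50,50,8),crop(g["image"],105,180,50,50,8)])
cv2.imwrite("pics/m7.png",im[:,:,::-1])
E
```

```text
t 11.1 pos [550.9 319.9  98.5] rot [3.141 0.612 3.14 ] F [ 1.1 -0.3  0.6] open 39.7 grip 0.0 q [ 0.73  0.42  2.09 -1.23  0.42  0.26]
shift [-0.6 -0.2  1.1]
turn [-0.     0.001 -0.001]
```

View pics/m7.png

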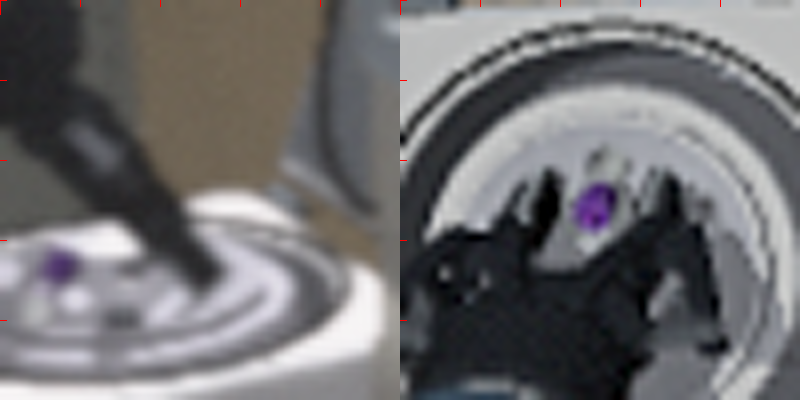

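The cap at about (129.5,206) in the top view lies centred between the fingers, allowing for parallax. I'll close gently.

Emit:
arm_command --deltas '[{"hand": 28,"tx": 0,"ty": 0,"tz": 0,"wx": 0,"wy": 0,"wz": 0},{"hand": 20,"tx": 0,"ty": 0,"tz": 0,"wx": 0,"wy": 0,"wz": 0},{"hand": 8,"tx": 0,"ty": 0,"tz": 0,"wx": 0,"wy": 0,"wz": 0},{"hand": 8,"tx": 0,"ty": 0,"tz": 0,"wx": 0,"wy": 0,"wz": 0},{"hand": 8,"tx": 0,"ty": 0,"tz": 0,"wx": 0,"wy": 0,"wz": 0},{"hand": 8,"tx": 0,"ty": 0,"tz": 0,"wx": 0,"wy": 0,"wz": 0}]' --squeeze 30

```text
clock: 11.95
eef_pos: [550.9, 320.1, 98.4]
tcp_rot: [3.141, 0.612, 3.141]
contact_force: [-0.5, 1.6, 1.1]
opening: 0.135
grasp_force: 29.2
```

Emit:
arm_command --deltas '[{"hand": 8,"tx": 0,"ty": 0,"tz": -3,"wx": 0,"wy": 0.006,"wz": 0},{"hand": 8,"tx": 0,"ty": 0,"tz": -6,"wx": 0,"wy": 0.006,"wz": 0},{"hand": 8,"tx": 0,"ty": 0,"tz": -8,"wx": 0,"wy": 0.006,"wz": 0},{"hand": 8,"tx": 0,"ty": 0,"tz": -8,"wx": 0,"wy": 0.006,"wz": 0},{"hand": 8,"tx": 0,"ty": 0,"tz": -8,"wx": 0,"wy": 0.006,"wz": 0},{"hand": 8,"tx": 0,"ty": 0,"tz": -8,"wx": 0,"wy": 0.006,"wz": 0},{"hand": 8,"tx": 0,"ty": 0,"tz": -8,"wx": 0,"wy": 0.01,"wz": 0},{"hand": 8,"tx": 0,"ty": 0,"tz": -8,"wx": 0,"wy": 0.01,"wz": 0}]'

```text
clock: 12.95
eef_pos: [518.8, 319.3, 145.9]
tcp_rot: [-3.141, 0.555, 3.141]
contact_force: [0.3, 0.3, -1.0]
opening: 0.136
grasp_force: 29.3
```

Emit:
arm_command --deltas '[{"hand": 8,"tx": -5,"ty": 0,"tz": -9,"wx": 0,"wy": 0,"wz": 0},{"hand": 8,"tx": -10,"ty": 0,"tz": -17,"wx": 0,"wy": 0,"wz": 0},{"hand": 8,"tx": -12,"ty": 0,"tz": -20,"wx": 0,"wy": 0,"wz": 0},{"hand": 8,"tx": -10,"ty": 0,"tz": -17,"wx": 0,"wy": 0,"wz": 0},{"hand": 8,"tx": 0,"ty": 0,"tz": 0,"wx": 0,"wy": 0.06,"wz": 0},{"hand": 8,"tx": 0,"ty": 0,"tz": 0,"wx": 0,"wy": 0.11,"wz": 0},{"hand": 8,"tx": 0,"ty": 0,"tz": 0,"wx": 0,"wy": 0.12,"wz": 0},{"hand": 8,"tx": 0,"ty": 0,"tz": 0,"wx": 0,"wy": 0.12,"wz": 0}]'

```text
clock: 13.95
eef_pos: [517.0, 320.2, 219.7]
tcp_rot: [3.14, 0.142, 3.142]
contact_force: [0.4, 0.5, -0.3]
opening: 0.139
grasp_force: 29.3
```

Emit:
arm_command --deltas '[{"hand": 8,"tx": 0,"ty": 0,"tz": 0,"wx": 0,"wy": 0.09,"wz": 0},{"hand": 8,"tx": 0,"ty": 0,"tz": 0,"wx": 0,"wy": 0.04,"wz": 0},{"hand": 8,"tx": 0,"ty": 0,"tz": 0,"wx": 0,"wy": 0,"wz": 0},{"hand": 8,"tx": 0,"ty": 0,"tz": 0,"wx": 0,"wy": 0,"wz": 0}]'

```text
clock: 14.45
eef_pos: [517.0, 319.7, 218.8]
tcp_rot: [-3.141, 0.017, 3.141]
contact_force: [0.7, 0.2, -0.2]
opening: 0.135
grasp_force: 29.3
```

```bash
python3 - <<'E'
from h import *
from rig import imaging
f=imaging.grab_frame("side");g=imaging.grab_frame("top")
np.savez("side2.npz",**f);np.savez("top2.npz",**g)
go([450,250,230],[3.1416,0,3.1416])
from rig import r
print(proj(f,r.sense()["eef_pos"]))
im=np.hstack([crop(f["image"],160,90,80,80,5),crop(g["image"],85,170,80,80,5)])
cv2.imwrite("pics/m8.png",im[:,:,::-1])
E
```

```text
t 14.55 pos [516.9 319.9 218.9] rot [-3.142  0.017  3.141] F [-1.3  0.5 -0.4] open 11.9 grip 29.289998710155487 q [ 0.56  0.33  1.69 -0.01  1.1  -1.01]
shift [ 66.7 -69.9 -12.2]
turn [-0.     0.017 -0.   ]
[192.83130107 133.30144108]
```

View pics/m8.png

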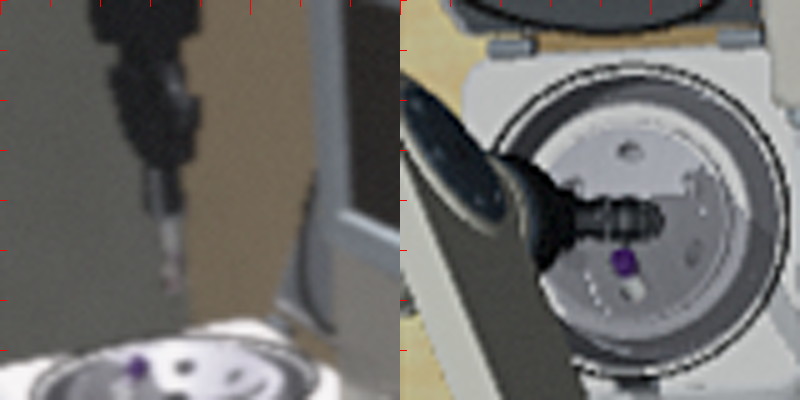

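The tube hangs upright from the gripper, with its bottom end near (194,148) in the side view. The balance tube is still in the rotor. Next I carry it past in front of the analyser.

Emit:
arm_command --deltas '[{"hand": 8,"tx": 15,"ty": -10,"tz": 0,"wx": 0,"wy": 0.008,"wz": 0},{"hand": 8,"tx": 25,"ty": -20,"tz": 0,"wx": 0,"wy": 0.009,"wz": 0},{"hand": 8,"tx": 25,"ty": -30,"tz": 0,"wx": 0,"wy": 0,"wz": 0},{"hand": 8,"tx": 12,"ty": -40,"tz": 0,"wx": 0,"wy": 0,"wz": 0},{"hand": 8,"tx": 0,"ty": -45,"tz": 0,"wx": 0,"wy": 0,"wz": 0},{"hand": 8,"tx": 0,"ty": -45,"tz": 0,"wx": 0,"wy": 0,"wz": 0},{"hand": 8,"tx": 0,"ty": -45,"tz": 0,"wx": 0,"wy": 0,"wz": 0},{"hand": 8,"tx": 0,"ty": -45,"tz": 0,"wx": 0,"wy": 0,"wz": 0}]'

```text
clock: 15.55
eef_pos: [438.6, 38.6, 218.5]
tcp_rot: [3.142, -0.001, 3.141]
contact_force: [0.0, 0.8, -0.0]
opening: 0.137
grasp_force: 29.3
```

Emit:
arm_command --deltas '[{"hand": 8,"tx": 0,"ty": -45,"tz": 0,"wx": 0,"wy": 0,"wz": 0},{"hand": 8,"tx": 0,"ty": -45,"tz": 0,"wx": 0,"wy": 0,"wz": 0},{"hand": 8,"tx": 0,"ty": -45,"tz": 0,"wx": 0,"wy": 0,"wz": 0},{"hand": 8,"tx": 0,"ty": -45,"tz": 0,"wx": 0,"wy": 0,"wz": 0},{"hand": 8,"tx": -10,"ty": -45,"tz": 0,"wx": 0,"wy": 0,"wz": 0},{"hand": 8,"tx": -20,"ty": -40,"tz": 0,"wx": 0,"wy": 0,"wz": 0},{"hand": 8,"tx": -20,"ty": -30,"tz": 0,"wx": 0,"wy": 0,"wz": 0},{"hand": 8,"tx": -15,"ty": -20,"tz": 0,"wx": 0,"wy": 0,"wz": 0}]'

```text
clock: 16.55
eef_pos: [504.3, -276.0, 218.4]
tcp_rot: [3.141, -0.001, 3.14]
contact_force: [0.7, -0.4, -0.3]
opening: 0.133
grasp_force: 29.3
```

```bash
python3 - <<'E'
from h import *
go([510,-287.8,150],[3.1416,0,3.1416])
E
```

```text
t 16.55 pos [ 504.3 -276.   218.4] rot [ 3.141e+00 -1.000e-03  3.140e+00] F [ 0.7 -0.4 -0.3] open 11.3 grip 29.300650656223297 q [-0.5   0.29  1.76 -0.    1.1  -2.07]
shift [ -5.8 -11.8  68.4]
turn [ 0.    -0.001 -0.002]
```

Emit:
arm_command --deltas '[{"hand": 8,"tx": -5,"ty": -8,"tz": 0,"wx": 0,"wy": 0,"wz": 0},{"hand": 8,"tx": 0,"ty": 0,"tz": 0,"wx": 0,"wy": 0,"wz": 0},{"hand": 8,"tx": 0,"ty": 0,"tz": 20,"wx": 0,"wy": 0,"wz": 0},{"hand": 8,"tx": 0,"ty": 0,"tz": 30,"wx": 0,"wy": 0,"wz": 0},{"hand": 8,"tx": 0,"ty": 0,"tz": 30,"wx": 0,"wy": 0,"wz": 0},{"hand": 8,"tx": 0,"ty": 0,"tz": 16,"wx": 0,"wy": 0,"wz": 0},{"hand": 8,"tx": 0,"ty": 0,"tz": 0,"wx": 0,"wy": 0,"wz": 0},{"hand": 8,"tx": 0,"ty": 0,"tz": 0,"wx": 0,"wy": 0,"wz": 0}]'

```text
clock: 17.55
eef_pos: [510.3, -283.3, 123.5]
tcp_rot: [-3.141, 0.0, 3.141]
contact_force: [-0.3, 0.2, 0.7]
opening: 0.139
grasp_force: 29.3
```

```bash
python3 - <<'E'
from h import *
from rig import imaging,r
np.set_printoptions(suppress=True,precision=1)
f=imaging.grab_frame("side");g=imaging.grab_frame("top")
np.savez("side3.npz",**f);np.savez("top3.npz",**g)
go([510,-287.8,118],[3.1416,0,3.1416])
p=r.sense()["eef_pos"]
for d in (0,18,-53):print(d,"s",proj(f,p+[0,0,d]),"t",proj(g,p+[0,0,d]))
print("mid goal",proj(f,[510,-287.8,100]),"ring",proj(f,[510,-287.8,16]))
im=np.hstack([crop(f["image"],235,205,80,80,5),crop(g["image"],275,170,80,80,5)])
cv2.imwrite("pics/m9.png",im[:,:,::-1])
E
```

```text
t 17.65 pos [ 510.4 -283.4  123.6] rot [-3.1  0.   3.1] F [0.2 0.  0. ] open 11.8 grip 29.29913341999054 q [-0.5  0.4  1.8 -0.   0.9 -2.1]
shift [ 0.4 -4.4  5.6]
turn [-0.  0. -0.]
0 s [279.2 233.3] t [318.3 212.4]
18 s [279.1 226.8] t [319.3 212.5]
-53 s [279.2 251.9] t [315.6 212.3]
mid goal [279.9 242.5] ring [280.  271.2]
```

View pics/m9.png

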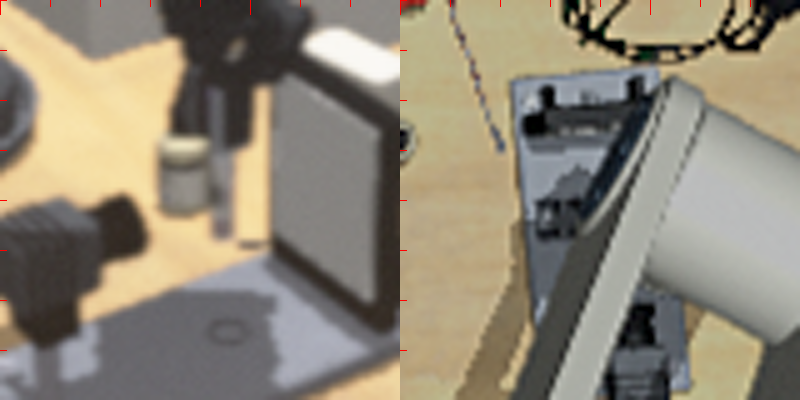

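The tube hangs upright with its bottom end at (279.2,252.2) in the side view; arm kinematics predict (279.2,251.9). The ring mark is at (280.4,270.8). What remains is 4 mm towards -y and 5.5 mm down.

Emit:
arm_command --deltas '[{"hand": 8,"tx": 0,"ty": -2,"tz": 2.5,"wx": 0,"wy": 0,"wz": 0},{"hand": 8,"tx": 0,"ty": -2,"tz": 3,"wx": 0,"wy": 0,"wz": 0},{"hand": 8,"tx": 0,"ty": 0,"tz": 0,"wx": 0,"wy": 0,"wz": 0},{"hand": 8,"tx": 0,"ty": 0,"tz": 0,"wx": 0,"wy": 0,"wz": 0},{"hand": 8,"tx": 0,"ty": 0,"tz": 0,"wx": 0,"wy": 0,"wz": 0},{"hand": 8,"tx": 0,"ty": 0,"tz": 0,"wx": 0,"wy": 0,"wz": 0}]'

```text
clock: 18.4
eef_pos: [509.8, -287.1, 116.9]
tcp_rot: [-3.142, -0.001, 3.141]
contact_force: [-0.6, -0.1, 0.3]
opening: 0.134
grasp_force: 29.3
```

```bash
python3 - <<'E'
from h import *
from rig import imaging,r
np.set_printoptions(suppress=True,precision=1)
f=imaging.grab_frame("side")
go([510.5,-287.3,118],[3.1416,0,3.1416])
p=r.sense()["eef_pos"];print("bottom pred",proj(f,p+[0,0,-53]))
im=crop(f["image"],235,205,80,80,7)
cv2.imwrite("pics/m10.png",im[:,:,::-1])
E
```

```text
t 18.45 pos [ 509.7 -287.1  116.9] rot [-3.1 -0.   3.1] F [0.1 0.7 0. ] open 11.9 grip 29.29957866668701 q [-0.5  0.4  1.8 -0.   0.9 -2.1]
shift [-0.8 -0.2 -1.1]
turn [-0. -0. -0.]
bottom pred [279.7 255. ]
```

View pics/m10.png

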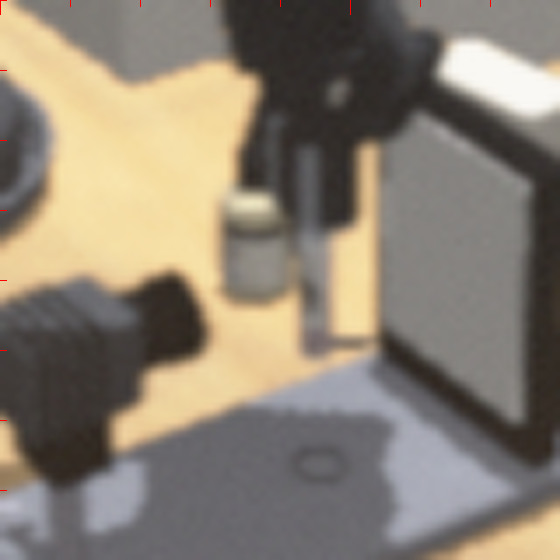

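The tube is upright above the ring mark. Its bottom end is at (279.6,255), as predicted, and the ring is at (280.2,270.8). One final trim, then I hand it in.

Emit:
arm_command --deltas '[{"hand": 8,"tx": -0.7,"ty": 0,"tz": -1,"wx": 0,"wy": 0,"wz": 0},{"hand": 8,"tx": 0,"ty": 0,"tz": 0,"wx": 0,"wy": 0,"wz": 0},{"hand": 8,"tx": 0,"ty": 0,"tz": 0,"wx": 0,"wy": 0,"wz": 0},{"hand": 8,"tx": 0,"ty": 0,"tz": 0,"wx": 0,"wy": 0,"wz": 0},{"hand": 8,"tx": 0,"ty": 0,"tz": 0,"wx": 0,"wy": 0,"wz": 0},{"hand": 8,"tx": 0,"ty": 0,"tz": 0,"wx": 0,"wy": 0,"wz": 0}]'

```text
clock: 19.2
eef_pos: [510.4, -287.1, 117.8]
tcp_rot: [3.142, -0.001, 3.141]
contact_force: [-0.6, -0.1, -0.9]
opening: 0.136
grasp_force: 29.3
```

```bash
python3 - <<'E'
from h import *
from rig import r
go([510.5,-287.3,118],[3.1416,0,3.1416])
print(r.sign_off())
E
```

```text
t 19.2 pos [ 510.4 -287.1  117.8] rot [ 3.142e+00 -1.000e-03  3.141e+00] F [-0.6 -0.1 -0.9] open 11.6 grip 29.299156665802002 q [-0.51  0.42  1.81 -0.    0.91 -2.08]
shift [-0.1 -0.2 -0.2]
turn [ 0.    -0.001 -0.001]
the job is handed in; nothing more can be done
None
```

Handed in at 19.2 s: the lid sits flat in its holder, and the gripper holds the sample tube upright by its cap, within 0.3 mm of the view point I measured (camera calibration about 2 mm); the verdict was not returned.

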